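# Find the packing-rack strip that still grips

## Robot

A 6-joint arm with a two-finger parallel gripper is mounted at the origin on the work surface. World frame = base frame: x ahead of the robot, y to its left, z up, the work surface at z = 0. Lengths are in m, angles in rad, forces in N, time in s.
With the tool pointing down it reaches from about 0.25 to 0.775 m from the base axis. Payload 4 kg.
Tool frame: the origin (TCP) lies between the finger pads; the fingertips stand 19 mm ahead of it and the grasp point (between the pads) is the TCP (robot.tip_reach is the y of the fingertips in the tool frame, in m); y points along the fingers, x is the direction in which the jaws open and shut, and the axes are right-handed (so a half turn about y gives the same grasp; the last joint's range is limited). The gripper opens to 94 mm and grips with 3 to 60 N. Pads are 16 mm wide; open, the fingers measure 119 mm over their backs; the gripper's body (75 mm by 177 mm) begins 78 mm behind the grasp point.
Start: joints at [-1.444, 0.087, 1.371, -0, 1.684, -0.103], TCP at [0.125, -0.536, 0.204] pointing down, gripper open.
Joint ranges: [-3.1, 3.1], [-0.76, 2.03], [0.27, 2.55], [-1.08, 4.22], [0.17, 2.65], [-2.57, 2.57]. Speed limits (rad/s): [2.79, 2.79, 3.14, 3.14, 3.14, 3.14].

## Interface

Orientations are given as [roll, pitch, yaw] about the fixed x, y, z axes, in that order (R = Rz(yaw) Ry(pitch) Rx(roll)).
In Python, from bench import robot, imaging, order gives the robot as it stands.
- The arm moves only by the tool send_rows, never from a script. Its argument "moves" is text: rows parted by semicolons, each of 5 numbers parted by spaces: the gripper's target within -1 to 1 (shut at 1, half-way at 0, fully open at -1), then the shift along the tool's x, y, z in m, then the turn about the tool's y in degrees. In form: fingers tx ty tz roll; .... A call has exactly 10 rows; each row shifts and turns the commanded pose from where the row before left it, along the tool's axes as they then stand; what a row does not reach is not made up. A row lasts 1/12 s, in which the tool goes at most 41.7 mm and 7.16 degrees, less where a joint would pass 70% of its speed; a pose out of reach is approached as far as the arm can. A call with a gripper value outside its range is refused whole. The fingers move at their own pace and stop on an object; the grip force is fixed at half the most. Time passes only in rows, so rows that do not move let the fingers close, or fill a call up. It gives the time, the measured TCP pose, the force and the opening at its end, in the units of the state.
- robot.get_obs(): the state, without advancing time (a new reading comes with each control period).
- imaging.snapshot(name): name is "side" or "top"; returns a dict with "image" (384x512x3 uint8, red, green, blue), "mtx" (3x3 intrinsics, pixels), "dist" ([k1, k2, p1, p2, k3] as OpenCV has them; the pictures are not rectified), "R" (3x3) and "t" (3): a world point X has camera coordinates R X + t. Camera axes: x right, y down, z forward; pixel columns grow to the right and rows downward; lengths in m; the calibration is good to about 2 mm. A picture is of the moment at which its call begins. There is no depth.
- order.close_job(): hands the job in, once; it reports no verdict.
Trained networks look in a picture, given as the dict that the camera call returned (one of the last four; its "shot" number tells which), for a name from the list of things; names that differ only in an ending like _2 or _b are one class to them, and where a whole thing is asked for, a point or a joint stands for the part that bears it (a point fixed in the world has none). Each returns a list of dicts, best first, with "conf" (0 to 1); they miss things now and then, are a little off and sometimes report something else, mostly with a low value. They report only what shows in the picture. A call takes as long as a camera call. They do not tell look-alikes from the thing itself.
- imaging.recognise(picture, target): "centre" ([column, row] in pixels, amid what is visible of it).
- imaging.landmark_of(picture, target): "centre" ([column, row] in pixels: a listed point, or the origin of a listed thing).
The state is a dict: "time": time; "joint_positions": joint angles; "qvel": joint speeds; "joint_torque": joint torques, N m; "tool_pos": TCP position; "ee_rot": TCP orientation; "wrist_force": force on the tool from outside, world axes, zero at the start; "wrist_torque": the same for the moment, N m; "width": finger opening in m.
Only numpy, scipy, OpenCV 4.12 (cv2) and the standard library are available. Lean on these libraries where they do the work, as an engineer would, in place of code of your own. Each camera call takes 0.05 s, during which the arm holds its last target.

## Task

One of the four rubber strips on the sloped packing rack still grips; the other three have worn slippery and would let the tin slide. Hold the tin, drag it gently along the strips to feel which one resists, and leave it standing on that strip, centred across it, lengthwise up the slope and about half-way up. Press only lightly, never let the tin slide down to the stop bar, and leave the other things on the table alone.

Things in the scene. Friction and masses are not known exactly. Their poses are not given: they have to be found in the camera images.
- tin_center (a point): loose metal sweet tin, plain bright block with a thin dark lid seam, 100 mm long (x), 44 mm wide (y), 56 mm tall (z), 0.2 to 0.45 kg; this point is its centre, 28 mm above its underside. It starts upright on the table. Grip it across the width. Thin-walled: pressed on a strip with more than 25 N it dents
- tin: the same tin; origin at the centre of its underside, axes as for its centre
- deck: sloped top of the fixed rack, 260 mm up the slope, 340 mm wide; origin at its centre, in line with the strips' tops, 62 mm above the table. x points up the slope (away from the robot), 0.30 rad above level; y across it; z square out of it. Four like dark rubber strips, 60 mm wide, 250 mm long, 6 mm proud of the plywood, run along x with centre lines at y = -117, -39, 39, 117 mm
- ramp: the whole rack; origin on the table under the deck's centre. Each strip is foam-backed and gives 1 mm per 4 N, 5 mm at most. A stop bar 12 mm higher than the strips closes its low end, 130 mm below the deck's centre. Any one of the four strips may be the one that grips: drag on it is over 0.5 of the force pressing on it, on a worn strip under 0.15; to hold the tin on the slope takes 0.31
- cartons: bystander: stack of three flat dark red cartons, 110 x 150 x 72 mm; origin at the centre of its underside
- tape: bystander: roll of brown tape lying flat, 104 mm across, 48 mm high; origin at the centre of its underside
- bowl: bystander: white china bowl, 120 mm across, 50 mm high; origin at the centre of its underside
Mind the look-alikes: they are no part of the job. What is meant by the tin is not orange or purple, and is the larger of those in its own colour.

How it is judged:
By the outcome, as a careful person would: the job done as asked, in the order asked, and still so for the second after the job is handed in, with the robot touching nothing.
It also fails if it takes over 66 s, if anything falls off the work surface, if the arm or the gripper's body presses on something with over 40 N, if the wrist force passes 120 N, or if a joint passes its speed limit or range.

## Working session

There is one attempt and no reset: what is moved stays moved. The work goes in short steps, Python scripts to look and compute and a tool call to move; the robot and the scene stay as the last step left them, time stands still between calls to the robot, and variables do not carry over. Pictures are saved under pics/ and viewed, and the job is handed in when it is done.

Besides the shell and the picture viewer there is one more tool, called after "Request:" as name(argument=value, ...), one argument or row to a line, values as JSON. send_rows: Moves the arm, as the interface text tells. Its arguments: {"type":"object","properties":{"moves":{"type":"string"}},"required":["moves"]}

```bash
ls; mkdir -p pics; python3 - <<'E'
from bench import robot, imaging, order
import cv2,numpy as np
o=robot.get_obs();print(o)
print(robot.tip_reach)
for n in("top","side"):
    s=imaging.snapshot(n);print(n,s["mtx"],s["dist"],s["R"],s["t"],s["shot"])
    cv2.imwrite(f"pics/{n}0.png",s["image"][:,:,::-1])
    for t in("tin","tin_center","deck","ramp","cartons","tape","bowl"):
        print(t,imaging.recognise(s,t),imaging.landmark_of(s,t))
E
```

```text
pics
{'time': 0.0, 'joint_positions': array([-1.44407997e+00,  8.79255963e-02,  1.37224984e+00,  4.26306951e-06,
        1.68361799e+00, -1.03091380e-01]), 'qvel': array([ 8.81566077e-05, -1.13297536e-03, -6.91711123e-04,  7.68903286e-04,
       -7.91450079e-04, -5.64306342e-04]), 'joint_torque': array([-6.20433493e-04, -3.40180349e+01, -3.02432477e+01,  7.16757914e-02,
        3.30715394e-02, -1.81300757e-04]), 'tool_pos': array([ 0.12521479, -0.53497927,  0.20262252]), 'ee_rot': array([-1.57056563,  0.00218865, -1.34098786]), 'wrist_force': array([-0.10539671, -0.01271106, -0.86537001]), 'wrist_torque': array([-0.03481433,  0.02505777, -0.03221998]), 'width': 0.09378394861631353}
0.019
top [[347.49418938   0.         258.13526838]
 [  0.         347.49418938 194.81038448]
 [  0.           0.           1.        ]] [-0.08010186  0.          0.          0.          0.        ] [[-0.02308596 -0.9997298   0.00271489]
 [-0.99713545  0.02283023 -0.07210877]
 [ 0.07202731 -0.00437181 -0.99739308]] [0.02102646 0.50384128 1.00841822] 1
tin [{'centre': [397.8, 214.7], 'conf': 0.93}, {'centre
[... 1766 characters left out ...]
 [290.3, 171.2], 'conf': 0.85}, {'centre': [321.4, 162.4], 'conf': 0.79}, {'centre': [345.9, 151.4], 'conf': 0.58}] [{'centre': [323.7, 161.9], 'conf': 0.8}, {'centre': [291.5, 171.1], 'conf': 0.59}, {'centre': [347.4, 154.6], 'conf': 0.5}, {'centre': [353.8, 180.3], 'conf': 0.41}]
deck [] []
ramp [{'centre': [215.0, 214.8], 'conf': 0.67}] [{'centre': [221.0, 212.3], 'conf': 0.95}]
cartons [{'centre': [292.0, 132.6], 'conf': 0.72}] [{'centre': [293.6, 138.0], 'conf': 0.7}]
tape [{'centre': [171.0, 292.9], 'conf': 0.8}] [{'centre': [179.4, 305.5], 'conf': 0.75}]
bowl [{'centre': [114.1, 266.4], 'conf': 0.55}] [{'centre': [119.0, 274.0], 'conf': 0.72}, {'centre': [322.2, 170.2], 'conf': 0.24}]
```

View pics/top0.png

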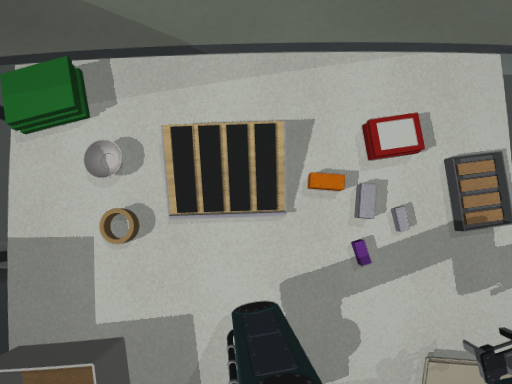

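View pics/side0.png

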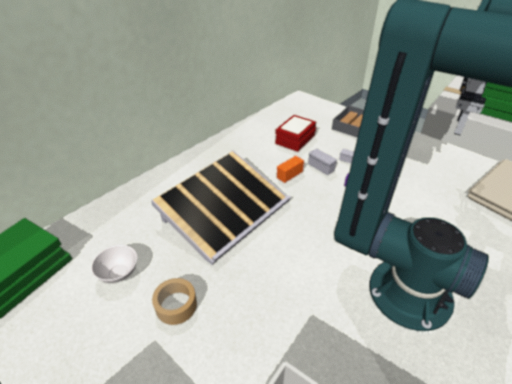

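```bash
python3 - <<'E'
import cv2
a=cv2.imread("pics/top0.png")[160:275,290:430];b=cv2.imread("pics/side0.png")[120:220,260:390]
cv2.imwrite("pics/crop_t.png",cv2.resize(a,None,fx=5,fy=5,interpolation=cv2.INTER_CUBIC))
cv2.imwrite("pics/crop_s.png",cv2.resize(b,None,fx=5,fy=5,interpolation=cv2.INTER_CUBIC))
E
```

```text
(no output)
```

View pics/crop_t.png

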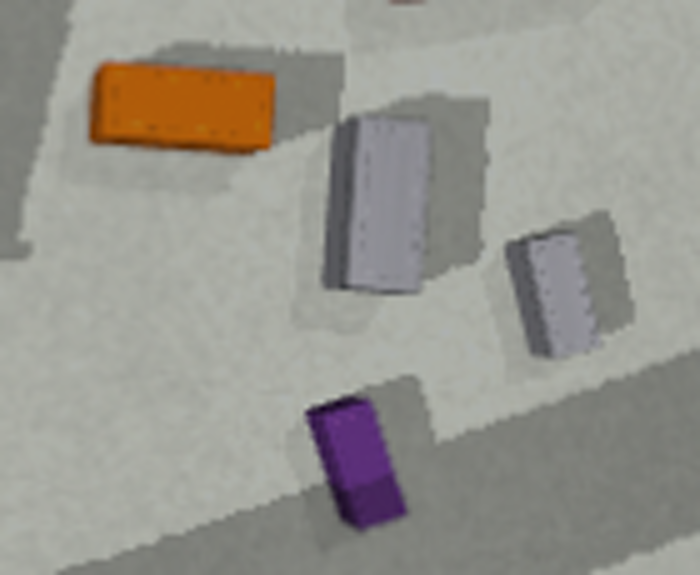

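View pics/crop_s.png

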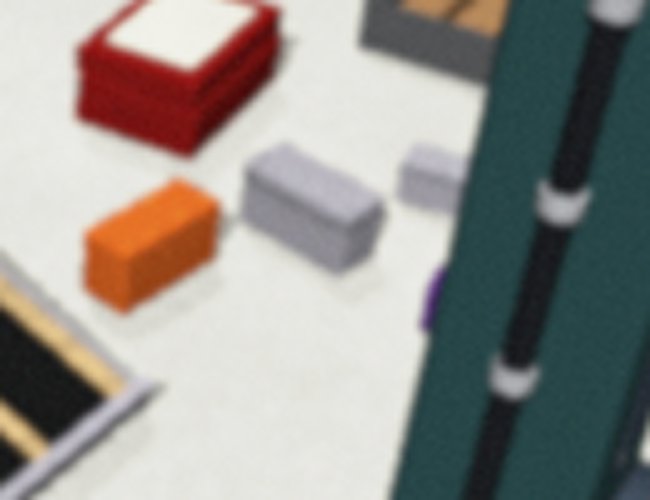

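Candidates in the top picture are orange (326,181), purple (361,252), the large grey block (365,200) and the small grey block (400,217). The tin is neither orange nor purple and is the larger of its colour, so I choose the grey one at (365,200). The close crops bear this out. Next I'll fit its pose and the rack's pose.

```bash
cat > h.py <<'E'
import numpy as np,cv2
from scipy.optimize import least_squares,minimize
from scipy.spatial.transform import Rotation as Ro
def proj(s,X):
    X=np.asarray(X,float).reshape(-1,3)
    return cv2.projectPoints(X,cv2.Rodrigues(s["R"])[0],s["t"],s["mtx"],s["dist"])[0].reshape(-1,2)
TH=0.30
def deckR(yaw): return Ro.from_euler('z',yaw).as_matrix()@Ro.from_euler('y',-TH).as_matrix()
def deck2w(p,P): return np.array([p[0],p[1],0.062])+np.asarray(P)@deckR(p[2]).T
def box(x,y,yaw,L,W,H,z=0):
    c=np.array([[a,b,k] for a in(-L/2,L/2) for b in(-W/2,W/2) for k in(0,H)])
    return np.array([x,y,z])+c@Ro.from_euler('z',yaw).as_matrix().T
def mask(s,pts,k=4):
    m=np.zeros((384*k,512*k),np.uint8)
    h=cv2.convexHull((proj(s,pts)*k+k/2-.5).astype(np.float32)).astype(np.int32)
    cv2.fillConvexPoly(m,h,255)
    return cv2.resize(m,(512,384),interpolation=cv2.INTER_AREA)/255.
E
python3 - <<'E'
from bench import robot, imaging
from h import *
S=[imaging.snapshot("top"),imaging.snapshot("side")]
seg=[]
for s,roi in zip(S,[(175,225,345,380),(140,180,304,339)]):
    im=s["image"].astype(int); 
    m=np.zeros((384,512)); r0,r1,c0,c1=roi
    d=im[...,2]-im[...,1]
    m[r0:r1,c0:c1]=(d>3)[r0:r1,c0:c1]
    m=cv2.morphologyEx(m.astype(np.uint8),cv2.MORPH_OPEN,np.ones((3,3)))
    print(m.sum(),cv2.moments(m)['m10']/m.sum(),cv2.moments(m)['m01']/m.sum()); seg.append(m)
    cv2.imwrite(f"pics/seg{s['shot']}.png",np.hstack([cv2.resize(x,None,fx=8,fy=8,interpolation=0) for x in (s["image"][r0:r1,c0:c1,::-1].copy(),cv2.cvtColor(m[r0:r1,c0:c1]*255,cv2.COLOR_GRAY2BGR))]))
def cost(p,idx=(0,1)): return sum(np.abs(mask(S[i],box(*p,.1,.044,.056))-seg[i]).sum() for i in idx)
for idx in((0,1),(0,),(1,)):
  best=None
  for x0 in(.42,.45,.48,.51,.54):
    for y0 in (-.25,-.29,-.33,-.37):
      for yw in(-.1,.05): 
        r=minimize(cost,[x0,y0,yw],args=(idx,),method='Nelder-Mead',options=dict(initial_simplex=np.array([[x0,y0,yw]]*4)+np.vstack([[0,0,0],np.diag([.02,.02,.1])]),xatol=1e-4,fatol=.1))
        if best is None or r.fun<best.fun:best=r
  print(idx,best.x,best.fun)
# strips
top=S[0]["image"];g=top.max(2)
m=((g<60)).astype(np.uint8);m[:110]=0;m[225:]=0;m[:,:160]=0;m[:,295:]=0
n,l,st,ce=cv2.connectedComponentsWithStats(m)
for i in range(1,n):
    if st[i,4]>300:print(st[i],ce[i])
P=[]
big=[i for i in range(1,n) if st[i,4]>500]
big.sort(key=lambda i:ce[i][0])
sm=[(l==i).astype(np.uint8) for i in big]
ys=[.117,.039,-.039,-.117]
def c2(p):
    c=0
    for y,mm in zip(ys,sm):
        q=deck2w(p,[[a,y+b,0] for a in(-.125,.125) for b in(-.03,.03)])
        c+=np.abs(mask(S[0],q)-mm).sum()
    return c
best=None
for x0 in(.5,.55,.6):
  for y0 in (.05,.1,.15):
    r=minimize(c2,[x0,y0,0],method='Nelder-Mead',options=dict(initial_simplex=np.array([[x0,y0,0]]*4)+np.vstack([[0,0,0],np.diag([.02,.02,.1])]),xatol=1e-4,fatol=.1))
    if best is None or r.fun<best.fun:best=r
print(best.x,best.fun,sum(x.sum() for x in sm))
for s in S:
    im=cv2.resize(s["image"][:,:,::-1],None,fx=1.5,fy=1.5)
    for y in ys:
        q=deck2w(best.x,[[-.125,y-.03,0],[.125,y-.03,0],[.125,y+.03,0],[-.125,y+.03,0]])
        cv2.polylines(im,[np.round(proj(s,q)*1.5).astype(np.int32)],True,(0,0,255),1)
    cv2.imwrite(f"pics/fit{s['shot']}.png",im)
print(S[0]['shot'])
E
ls pics
```

```text
551 366.09255898366604 200.86025408348456
440 321.7704545454545 161.07272727272726
(0, 1) [ 0.47782468 -0.30425991 -0.14098587] 285.2470588235294
(0,) [ 0.4785425  -0.30392583 -0.13545078] 169.40392156862742
(1,) [ 0.47852601 -0.30221362 -0.32112001] 99.01568627450979
[ 198  125   26   87 1740] [210.75574713 167.72816092]
[ 226  124   24   87 1728] [238.11979167 166.99826389]
[ 255  124   22   86 1729] [265.54540197 166.20011567]
[ 171  126   26   87 1751] [183.72130211 168.68646488]
[0.57646462 0.10326796 0.00498637] 437.29019607843134 6948
3
crop_s.png
crop_t.png
fit3.png
fit4.png
seg3.png
seg4.png
side0.png
top0.png
```

View pics/fit3.png

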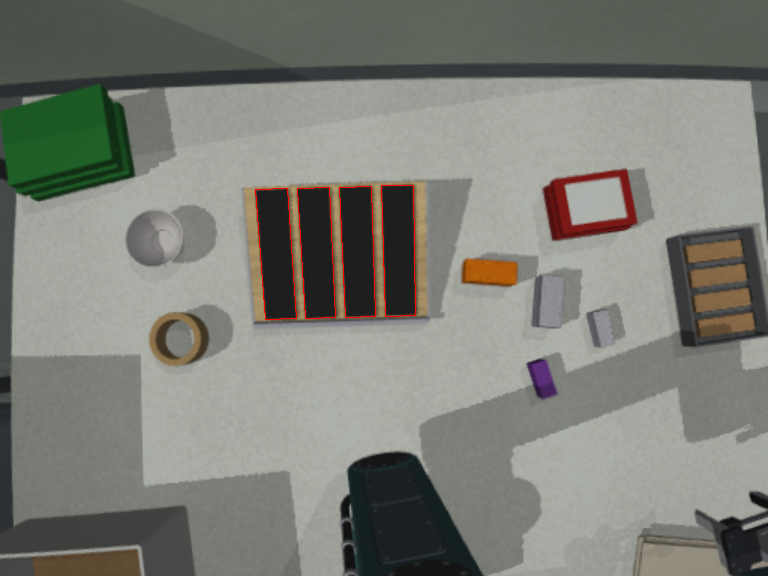

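View pics/fit4.png

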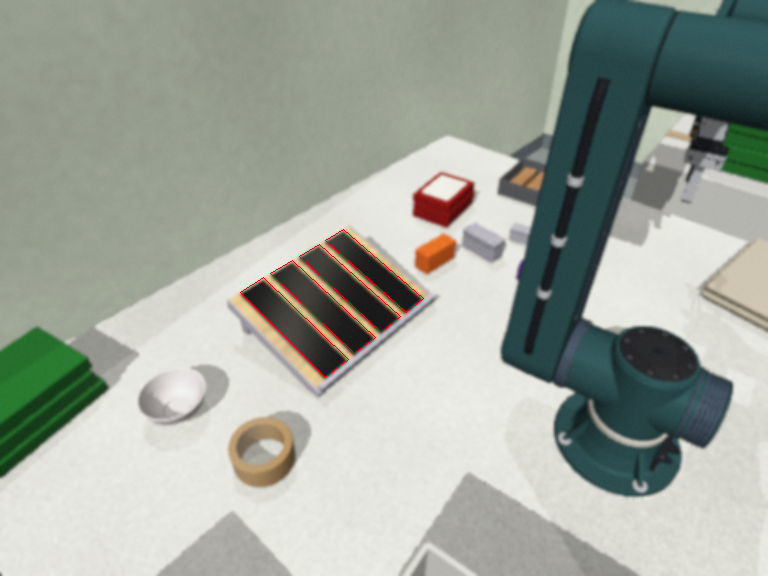

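View pics/seg3.png

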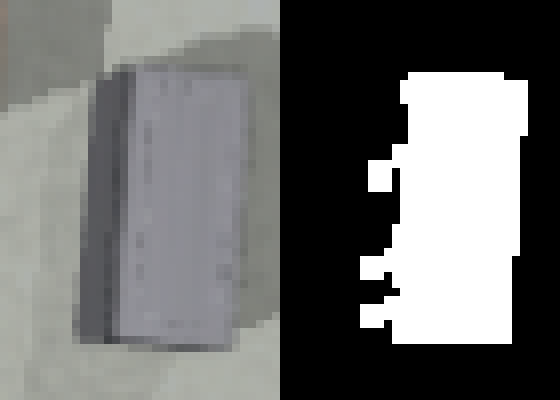

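View pics/seg4.png

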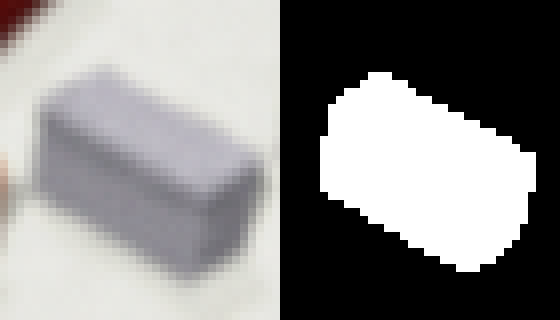

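The rack fit sits well in both views. The tin's mask is patchy, so I'll fit its box to its corners instead. In the top picture the tin's top face runs roughly (361,183), (375,184), (374,218), (359,217).

```bash
python3 - <<'E'
from bench import robot, imaging
from h import *
S=[imaging.snapshot("top"),imaging.snapshot("side")]
L,W,H=.1,.044,.056
# local coords (sx,sy,z) <-> pixel
T=[((1,1,H),(130,68)),((1,-1,H),(248,76)),((-1,-1,H),(237,345)),((-1,1,H),(117,340)),((-1,1,0),(77,338)),((1,1,0),(97,75))]
D=[((1,-1,H),(100,68)),((-1,-1,H),(264,158)),((-1,1,H),(208,208)),((1,1,H),(43,105)),((-1,1,0),(188,280)),((1,1,0),(35,190))]
def loc(c):return np.array([[a[0]*L/2,a[1]*W/2,a[2]] for a,_ in c])
px=[np.array([p for _,p in T])/8.+[344.5,174.5],np.array([p for _,p in D])/8.+[303.5,139.5]]
def f(p,ii=(0,1)):
    R=Ro.from_euler('z',p[2]).as_matrix()
    return np.concatenate([(proj(S[i],loc([T,D][i])@R.T+[p[0],p[1],0])-px[i]).ravel() for i in ii])
for ii in((0,1),(0,),(1,)):
    r=least_squares(f,[.48,-.3,0],args=(ii,));print(ii,r.x,np.sqrt(np.mean(r.fun**2)))
    if len(ii)==2:print(np.round(r.fun.reshape(-1,2),1))
E
```

```text
(0, 1) [ 0.47766147 -0.30310633 -0.11118287] 0.9811887397012449
[[ 0.2 -0.4]
 [ 0.5 -0. ]
 [-0.4  1. ]
 [-0.5  0.3]
 [-0.9  0.7]
 [-1.1  0.7]
 [ 0.  -1.5]
 [ 0.7 -1.4]
 [-0.1 -2.9]
 [-0.7 -1.7]
 [ 0.5  0.6]
 [-1.  -0.1]]
(0,) [ 0.47890702 -0.30422104 -0.10034359] 0.5021407034508726
(1,) [ 0.47326006 -0.2972959  -0.13955708] 0.8997283911251658
```

The tin is at about (0.478, -0.303) with yaw -0.11. The deck is at (0.576, 0.103) with yaw 0.005. I'll approach above the tin first.

Request:
send_rows(
  moves="-0.55 0 0 0 6.5; -0.55 0 0 0 6.5; -0.55 0 0 0 6.5; -0.55 -0.0224 0 0.0271 0; -0.55 -0.0224 0 0.0271 0; -0.55 -0.0224 0 0.0271 0; -0.55 -0.0224 0 0.0271 0; -0.55 -0.0224 0 0.0271 0; -0.55 -0.0224 0 0.0271 0; -0.55 -0.0224 0 0.0271 0",
)

```text
time: 2.53
tool_pos: [0.3324, -0.3995, 0.204]
ee_rot: [-1.57, -0.001, -1.681]
wrist_force: [0.9, -0.6, 0.8]
width: 0.0731
```

Request:
send_rows(
  moves="-0.55 -0.0224 0 0.0271 0; -0.55 -0.0224 0 0.0271 0; -0.55 -0.0224 0 0.0271 0; -0.55 -0.0224 0 0.0271 0; -0.55 -0.0224 0 0.0271 0; -0.55 0 0.016 0 0; -0.55 0 0.016 0 0; -0.55 0 0.016 0 0; -0.55 0 0 0 0; -0.55 0 0 0 0",
)

```text
time: 3.37
tool_pos: [0.4776, -0.3038, 0.1548]
ee_rot: [-1.573, 0.001, -1.681]
wrist_force: [-0.4, -0.3, 0.9]
width: 0.073
```

```bash
cat >> h.py <<'E'
def plan(o,x,y,z,jawyaw):
    "from the measured pose: turn about tool y (deg) first, then shift in turned axes"
    yaw=o["ee_rot"][2]; d=np.array([x,y,z])-o["tool_pos"]
    turn=-np.rad2deg((jawyaw-yaw+np.pi)%(2*np.pi)-np.pi)
    tx=np.cos(jawyaw)*d[0]+np.sin(jawyaw)*d[1]; tz=-np.sin(jawyaw)*d[0]+np.cos(jawyaw)*d[1]
    print("pos",np.round(o["tool_pos"],4),"rot",np.round(o["ee_rot"],3),"| turn %.1f tx %.4f ty %.4f tz %.4f"%(turn,tx,-d[2],tz),"F",np.round(o["wrist_force"],2),"w %.4f t %.2f"%(o["width"],o["time"]))
E
python3 - <<'E'
from bench import robot, imaging
from h import *
o=robot.get_obs();plan(o,.478,-.3035,.034,-1.682)
for n in("top","side"):
    s=imaging.snapshot(n); cv2.imwrite(f"pics/{n}1.png",s["image"][:,:,::-1])
a=cv2.imread("pics/side1.png")
cv2.imwrite("pics/s1c.png",cv2.resize(a[60:220,240:420],None,fx=4,fy=4)[:600,:])
E
```

```text
pos [ 0.4776 -0.3038  0.1548] rot [-1.573e+00  1.000e-03 -1.681e+00] | turn 0.0 tx -0.0003 ty 0.1208 tz 0.0003 F [-0.37 -0.29  0.89] w 0.0730 t 3.37
```

View pics/top1.png

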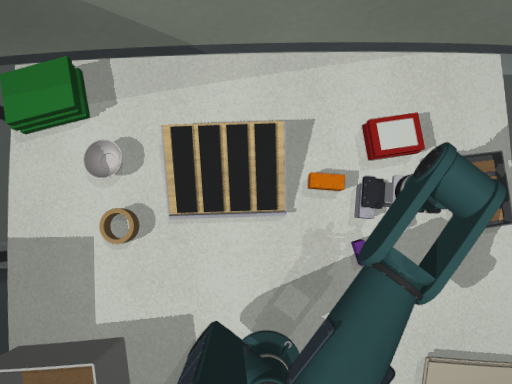

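View pics/s1c.png

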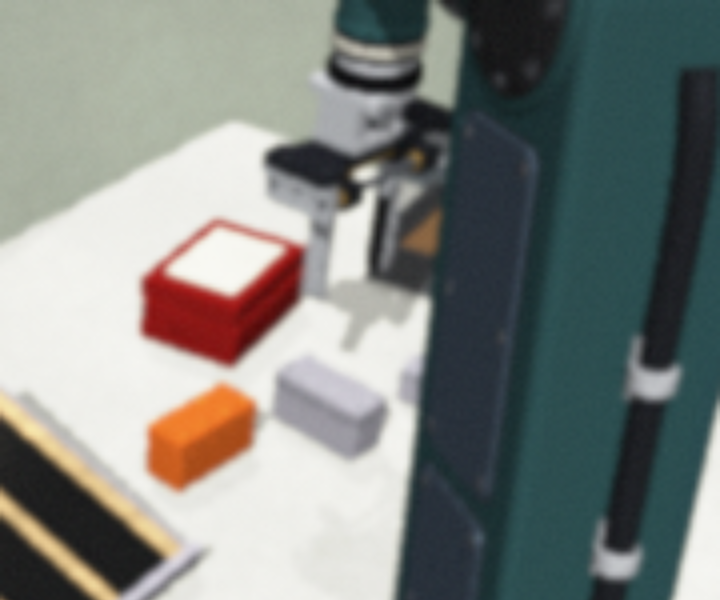

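```bash
python3 - <<'E'
from bench import robot, imaging
from h import *
o=robot.get_obs();R=Ro.from_euler('xyz',o["ee_rot"]).as_matrix()
for n in("top","side"):
    s=imaging.snapshot(n)
    im=cv2.resize(s["image"][:,:,::-1],None,fx=1.5,fy=1.5)
    for q in([0,0,0],[.036,.019,0],[-.036,.019,0],[.088,-.078,0],[-.088,-.078,0]):
        p=proj(s,o["tool_pos"]+R@np.array(q))[0];print(n,q,p.round(1)); cv2.circle(im,tuple(int(v) for v in p*1.5),3,(0,255,255),-1)
    q=box(.478,-.3035,-.11,.1,.044,.056)
    for p in proj(s,q): cv2.circle(im,tuple(int(v) for v in p*1.5),1,(0,0,255),-1)
    cv2.imwrite(f"pics/chk_{n}.png",cv2.resize(im[100:400,380:720] if n=="top" else im[100:400,360:660],None,fx=2,fy=2))
E
```

```text
top [0, 0, 0] [380.2 198.1]
top [0.036, 0.019, 0] [391.1 199.7]
top [-0.036, 0.019, 0] [364.3 197.3]
top [0.088, -0.078, 0] [427.7 199.3]
top [-0.088, -0.078, 0] [355.1 192.8]
side [0, 0, 0] [325.9 130. ]
side [0.036, 0.019, 0] [331.7 131.1]
side [-0.036, 0.019, 0] [318.5 138.4]
side [0.088, -0.078, 0] [344.9 101.5]
side [-0.088, -0.078, 0] [311.1 118.3]
```

View pics/chk_top.png

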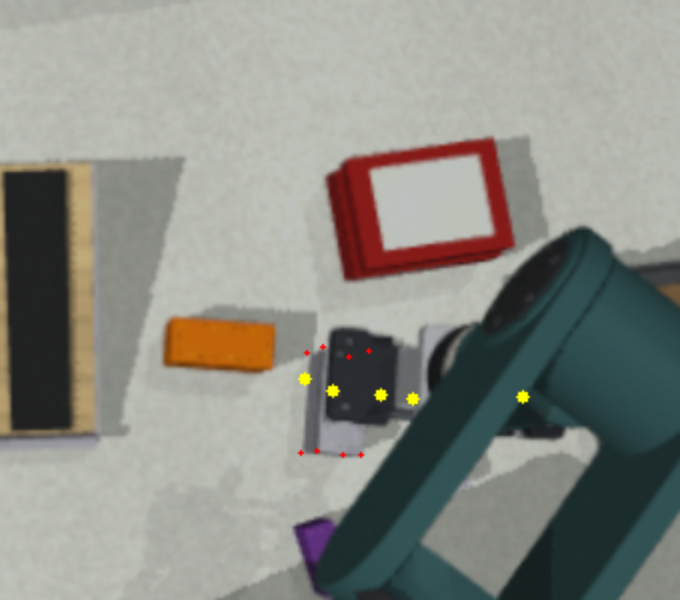

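View pics/chk_side.png

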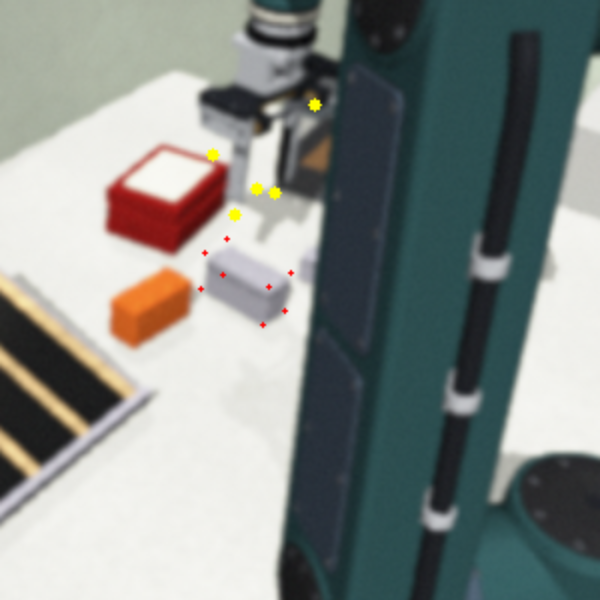

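Request:
send_rows(
  moves="-0.55 0 0.01 0 0; -0.55 0 0.01 0 0; -0.55 0 0.01 0 0; -0.55 0 0.01 0 0; -0.55 0 0.01 0 0; -0.55 0 0.01 0 0; -0.55 0 0 0 0; -0.55 0 0 0 0; -0.55 0 0 0 0; -0.55 0 0 0 0",
)

```text
time: 4.4
tool_pos: [0.4786, -0.3046, 0.0966]
ee_rot: [-1.569, -0.001, -1.681]
wrist_force: [-0.6, 0.4, 0.2]
width: 0.0728
```

```bash
python3 - <<'E'
from bench import robot, imaging
from h import *
o=robot.get_obs();R=Ro.from_euler('xyz',o["ee_rot"]).as_matrix();plan(o,.478,-.3035,.034,-1.682)
for n in("top","side"):
    s=imaging.snapshot(n)
    c=(slice(150,250),slice(320,440)) if n=="top" else (slice(100,200),slice(270,390))
    im=cv2.resize(s["image"][c][:,:,::-1],None,fx=6,fy=6)
    off=np.array([c[1].start,c[0].start])
    for q in([0,0,0],[.036,.019,0],[-.036,.019,0]):
        p=(proj(s,o["tool_pos"]+R@np.array(q))[0]-off+.5)*6; cv2.circle(im,tuple(int(v) for v in p),3,(0,255,255),-1)
    q=box(.478,-.3035,-.11,.1,.044,.056)
    for p in (proj(s,q)-off+.5)*6: cv2.circle(im,tuple(int(v) for v in p),2,(0,0,255),-1)
    cv2.imwrite(f"pics/chk2_{n}.png",im)
E
```

```text
pos [ 0.4786 -0.3046  0.0966] rot [-1.569e+00 -1.000e-03 -1.681e+00] | turn 0.0 tx -0.0011 ty 0.0626 tz -0.0008 F [-0.64  0.44  0.18] w 0.0728 t 4.40
```

View pics/chk2_top.png

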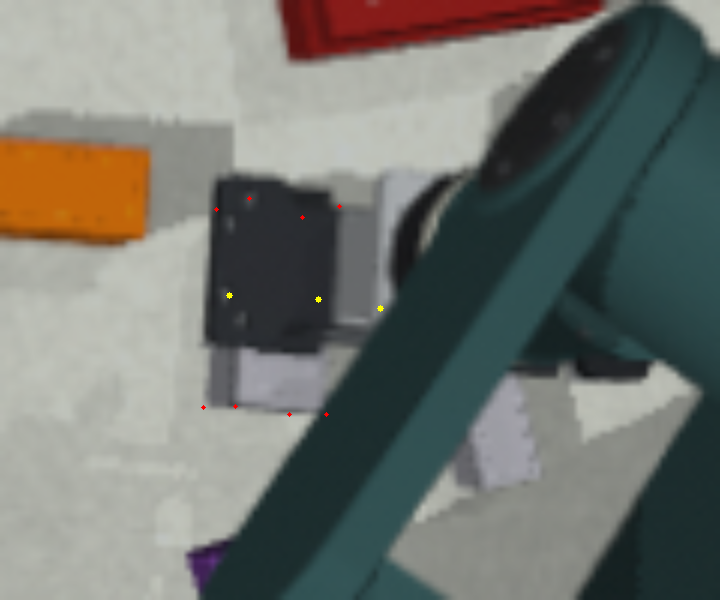

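View pics/chk2_side.png

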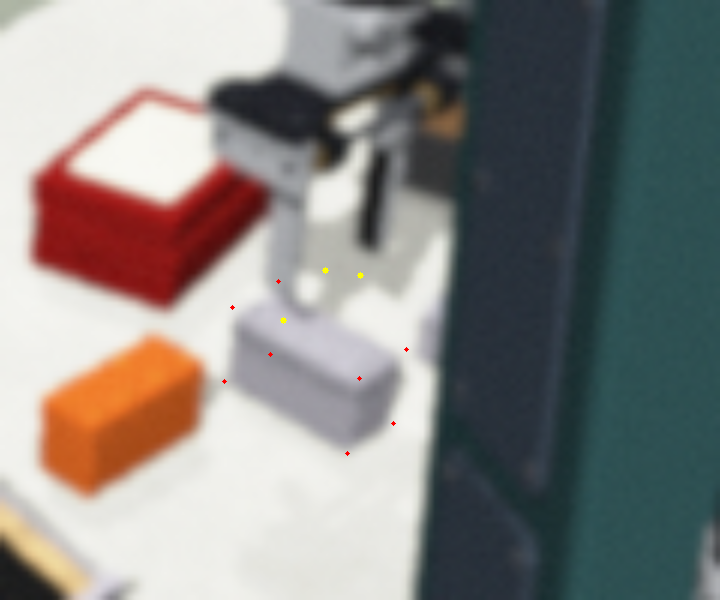

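```bash
python3 - <<'E'
from bench import robot, imaging
from h import *
s=imaging.snapshot("side")
im=s["image"][110:185,300:350,::-1]
im=cv2.createCLAHE(4,(2,2)).apply(cv2.cvtColor(im,cv2.COLOR_BGR2GRAY))
cv2.imwrite("pics/z.png",np.hstack([cv2.cvtColor(cv2.resize(im,None,fx=8,fy=8,interpolation=0),cv2.COLOR_GRAY2BGR),cv2.resize(s["image"][110:185,300:350,::-1],None,fx=8,fy=8,interpolation=0)]))
E
```

```text
(no output)
```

View pics/z.png

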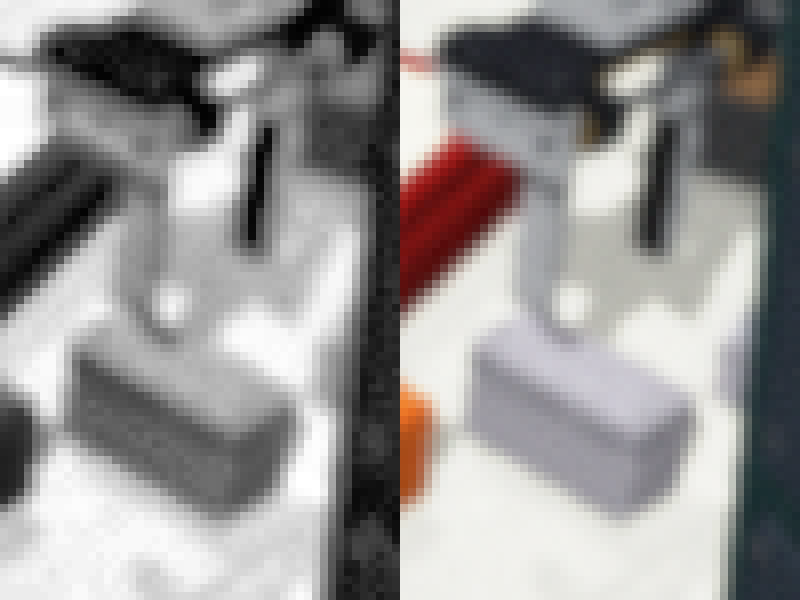

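The fingertips agree with the prediction, so I'll go down and check for contact before closing.

Request:
send_rows(
  moves="-0.55 -0.001 0.008 -0.0005 0; -0.55 0 0.008 0 0; -0.55 0 0.008 0 0; -0.55 0 0.008 0 0; -0.55 0 0.008 0 0; -0.55 0 0.008 0 0; -0.55 0 0.007 0 0; -0.55 0 0.006 0 0; -0.55 0 0 0 0; -0.55 0 0 0 0",
)

```text
time: 5.38
tool_pos: [0.4775, -0.3031, 0.0343]
ee_rot: [-1.572, 0.0, -1.681]
wrist_force: [-0.2, -0.0, -0.5]
width: 0.0729
```

```bash
python3 - <<'E'
from bench import robot, imaging
from h import *
o=robot.get_obs();plan(o,.478,-.3035,.034,-1.682)
s=imaging.snapshot("side")
cv2.imwrite("pics/z2.png",cv2.resize(s["image"][110:210,280:380,::-1],None,fx=6,fy=6))
s=imaging.snapshot("top")
cv2.imwrite("pics/z3.png",cv2.resize(s["image"][150:250,320:420,::-1],None,fx=6,fy=6))
E
```

```text
pos [ 0.4775 -0.3031  0.0343] rot [-1.572  0.    -1.681] | turn 0.0 tx 0.0003 ty 0.0003 tz 0.0005 F [-0.15 -0.04 -0.49] w 0.0729 t 5.38
```

View pics/z2.png

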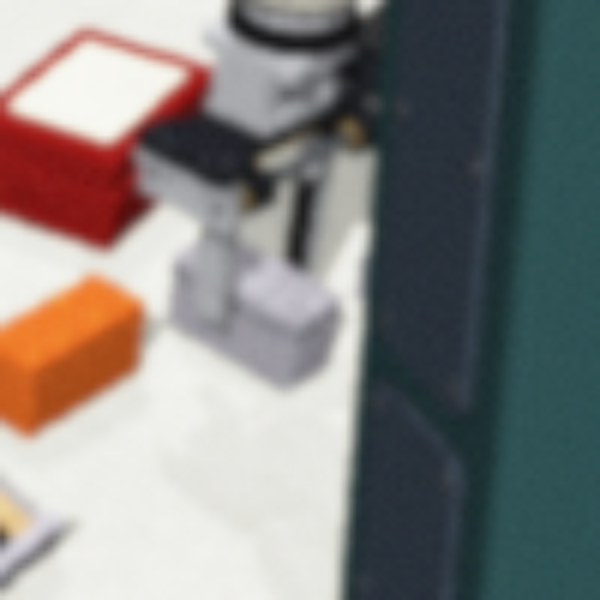

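View pics/z3.png

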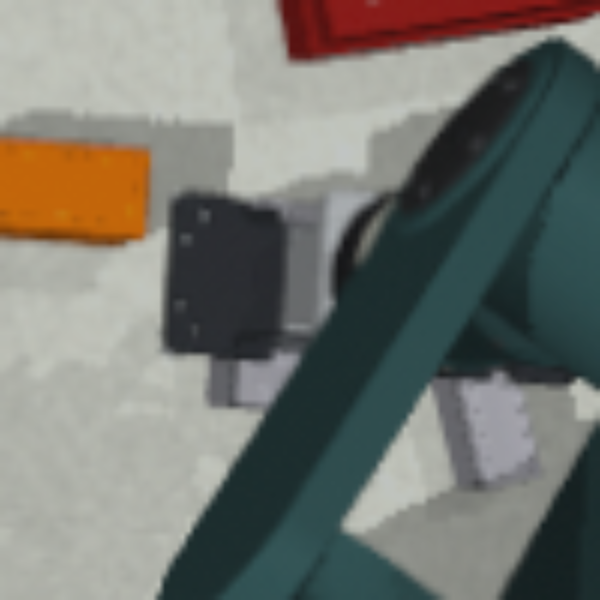

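The fingers straddle the tin near mid-length with no contact force. Closing.

Request:
send_rows(
  moves="1 0 0 0 0; 1 0 0 0 0; 1 0 0 0 0; 1 0 0 0 0; 1 0 0 0 0; 1 0 0 0 0; 1 0 0 0 0; 1 0 0 0 0; 1 0 0 0 0; 1 0 0 0 0",
)

```text
time: 6.32
tool_pos: [0.4778, -0.3032, 0.035]
ee_rot: [-1.571, -0.0, -1.681]
wrist_force: [0.1, 1.5, 1.9]
width: 0.0436
```

Request:
send_rows(
  moves="1 0 -0.01 0 0; 1 0 -0.02 0 0; 1 0 -0.03 0 0; 1 0 -0.03 0 0; 1 0 -0.03 0 0; 1 0 -0.02 0 0; 1 0 -0.01 0 0; 1 0 0 0 0; 1 0 0 0 0; 1 0 0 0 0",
)

```text
time: 7.15
tool_pos: [0.4767, -0.3025, 0.1822]
ee_rot: [-1.575, 0.002, -1.681]
wrist_force: [0.2, -0.8, -3.3]
width: 0.0438
```

```bash
python3 - <<'E'
from bench import robot, imaging
from h import *
o=robot.get_obs();p=[.5765,.1033,.005]
for y in(-.117,-.039,.039,.117): 
    c=deck2w(p,[[0,y,0]])[0];print(c.round(4)); plan(o,c[0],c[1],.18,p[2]-np.pi/2)
for n in("top","side"):
    s=imaging.snapshot(n); cv2.imwrite(f"pics/{n}4.png",s["image"][:,:,::-1])
cv2.imwrite("pics/z4.png",cv2.resize(cv2.imread("pics/side4.png")[60:210,240:390],None,fx=4,fy=4))
E
```

```text
[ 0.5771 -0.0137  0.062 ]
pos [ 0.4767 -0.3025  0.1822] rot [-1.575  0.002 -1.681] | turn -6.6 tx -0.2883 ty 0.0022 tz 0.1018 F [ 0.16 -0.77 -3.32] w 0.0438 t 7.15
[0.5767 0.0643 0.062 ]
pos [ 0.4767 -0.3025  0.1822] rot [-1.575  0.002 -1.681] | turn -6.6 tx -0.3663 ty 0.0022 tz 0.1018 F [ 0.16 -0.77 -3.32] w 0.0438 t 7.15
[0.5763 0.1423 0.062 ]
pos [ 0.4767 -0.3025  0.1822] rot [-1.575  0.002 -1.681] | turn -6.6 tx -0.4443 ty 0.0022 tz 0.1018 F [ 0.16 -0.77 -3.32] w 0.0438 t 7.15
[0.5759 0.2203 0.062 ]
pos [ 0.4767 -0.3025  0.1822] rot [-1.575  0.002 -1.681] | turn -6.6 tx -0.5223 ty 0.0022 tz 0.1018 F [ 0.16 -0.77 -3.32] w 0.0438 t 7.15
```

View pics/z4.png

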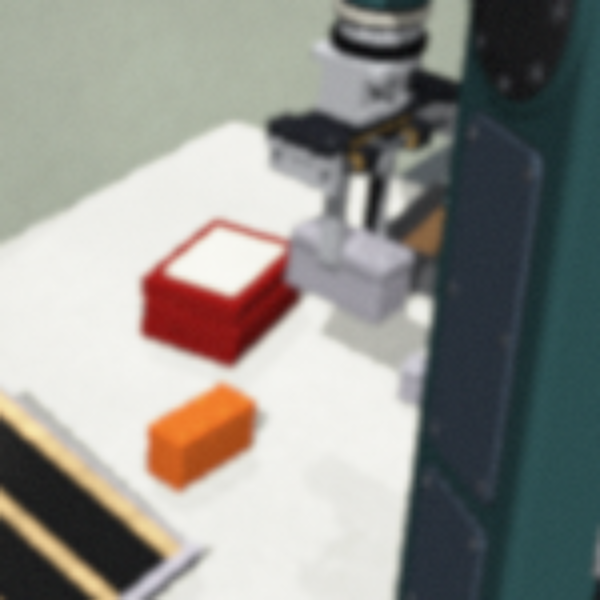

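The tin is held; the wrist reads about 3.3 N of weight. Moving over the first strip (y = -117).

Request:
send_rows(
  moves="1 0 0 0 -6.6; 1 -0.02 0 0.005 0; 1 -0.034 0 0.0085 0; 1 -0.035 0 0.009 0; 1 -0.035 0 0.009 0; 1 -0.035 0 0.009 0; 1 -0.035 0 0.009 0; 1 -0.035 0 0.0085 0; 1 -0.034 0 0.0085 0; 1 -0.0255 0 0.0055 0",
)

```text
time: 8.08
tool_pos: [0.548, -0.0114, 0.1831]
ee_rot: [-1.573, 0.001, -1.564]
wrist_force: [-0.5, -0.2, -3.6]
width: 0.0439
```

Request:
send_rows(
  moves="1 0 0 0 0; 1 0 0.01 0 0; 1 0 0.015 0 0; 1 0 0.015 0 0; 1 0 0.01 0 0; 1 0 0 0 0; 1 0 0 0 0; 1 0 0 0 0; 1 0 0 0 0; 1 0 0 0 0",
)

```text
time: 8.92
tool_pos: [0.5491, -0.0147, 0.136]
ee_rot: [-1.569, -0.0, -1.566]
wrist_force: [1.0, -0.5, -2.2]
width: 0.0435
```

```bash
cat >> h.py <<'E'
DP=np.array([.5765,.1033,.005])
def st(o,h=.0345):
    "TCP in deck frame (s up slope, y across, n out) and the tin's underside if aligned; force in deck frame"
    q=(o["tool_pos"]-[DP[0],DP[1],.062])@deckR(DP[2])
    print("TCP deck s %.4f y %.4f n %.4f (n-h %.4f)"%(*q,q[2]-h),"F world",o["wrist_force"].round(2),"F deck",(o["wrist_force"]@deckR(DP[2])).round(2),"M",o["wrist_torque"].round(2),"w %.4f t %.2f"%(o["width"],o["time"]))
E
python3 - <<'E'
from bench import robot, imaging
from h import *
o=robot.get_obs();plan(o,.547,-.0137,.13,DP[2]-np.pi/2);st(o)
for n in("top","side"):
    s=imaging.snapshot(n); cv2.imwrite(f"pics/{n}5.png",s["image"][:,:,::-1])
a=cv2.imread("pics/side5.png")[80:280,140:390];b=cv2.imread("pics/top5.png")[80:280,150:400]
cv2.imwrite("pics/z5.png",cv2.resize(np.vstack([a,b]),None,fx=1.5,fy=1.5) )
cv2.imwrite("pics/z5.png",cv2.resize(np.hstack([a,b]),None,fx=1.6,fy=1.6) )
E
```

```text
pos [ 0.5491 -0.0147  0.136 ] rot [-1.569 -0.    -1.566] | turn -0.0 tx -0.0010 ty 0.0060 tz -0.0021 F [ 1.01 -0.52 -2.21] w 0.0435 t 8.92
TCP deck s -0.0049 y -0.1179 n 0.0789 (n-h 0.0444) F world [ 1.01 -0.52 -2.21] F deck [ 0.3  -0.52 -2.41] M [-0.01  0.05  0.02] w 0.0435 t 8.92
```

View pics/z5.png

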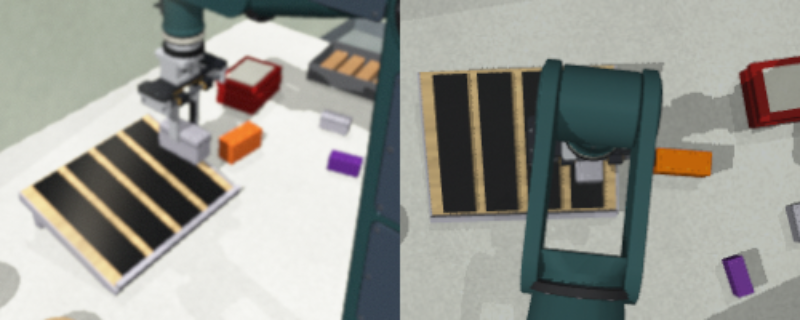

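Request:
send_rows(
  moves="1 0 0.008 0 0; 1 0 0.008 0 0; 1 0 0.007 0 0; 1 0 0.004 0 0; 1 0 0.002 0 0; 1 0 0.001 0 0; 1 0 0 0 0; 1 0 0 0 0; 1 0 0 0 0; 1 0 0 0 0",
)

```text
time: 9.85
tool_pos: [0.5487, -0.0144, 0.1053]
ee_rot: [-1.57, -0.0, -1.566]
wrist_force: [-0.2, 0.6, -3.3]
width: 0.0435
```

Request:
send_rows(
  moves="1 0 0.001 0 0; 1 0 0.001 0 0; 1 0 0.001 0 0; 1 0 0.001 0 0; 1 0 0.001 0 0; 1 0 0 0 0; 1 0 0 0 0; 1 0 0 0 0; 1 0 0 0 0; 1 0 0 0 0",
)

```text
time: 10.68
tool_pos: [0.5489, -0.0144, 0.1005]
ee_rot: [-1.569, -0.0, -1.566]
wrist_force: [-2.0, -0.3, 5.1]
width: 0.044
```

```bash
python3 - <<'E'
from bench import robot, imaging
from h import *
o=robot.get_obs();st(o);print(o["tool_pos"])
E
```

```text
TCP deck s -0.0156 y -0.1176 n 0.0451 (n-h 0.0106) F world [-2.05 -0.25  5.14] F deck [-0.44 -0.24  5.51] M [0.12 0.06 0.02] w 0.0440 t 10.68
[ 0.54887631 -0.01444362  0.10049183]
```

Contact came where predicted, with about 8 N on the up-slope edge. I'll continue in small steps to see whether the tin pivots in the pads.

Request:
send_rows(
  moves="1 0 0.001 0 0; 1 0 0.001 0 0; 1 0 0 0 0; 1 0 0 0 0; 1 0 0 0 0; 1 0 0 0 0; 1 0 0 0 0; 1 0 0 0 0; 1 0 0 0 0; 1 0 0 0 0",
)

```text
time: 11.52
tool_pos: [0.5477, -0.0145, 0.0981]
ee_rot: [-1.572, -0.0, -1.566]
wrist_force: [-4.8, -0.4, 6.3]
width: 0.0439
```

```bash
python3 - <<'E'
from bench import robot, imaging
from h import *
o=robot.get_obs();st(o);print(o["tool_pos"])
E
```

```text
TCP deck s -0.0174 y -0.1177 n 0.0432 (n-h 0.0087) F world [-4.77 -0.36  6.29] F deck [-2.69 -0.33  7.42] M [ 0.09  0.53 -0.01] w 0.0439 t 11.52
[ 0.54774078 -0.01454072  0.09814672]
```

Request:
send_rows(
  moves="1 0 0.0005 0 0; 1 0 0.0005 0 0; 1 0 0.0005 0 0; 1 0 0.0005 0 0; 1 0 0.0005 0 0; 1 0 0 0 0; 1 0 0 0 0; 1 0 0 0 0; 1 0 0 0 0; 1 0 0 0 0",
)

```text
time: 12.35
tool_pos: [0.5471, -0.0146, 0.0957]
ee_rot: [-1.574, -0.0, -1.566]
wrist_force: [-5.5, -0.0, 7.6]
width: 0.0437
```

```bash
python3 - <<'E'
from bench import robot, imaging
from h import *
o=robot.get_obs();st(o);print(o["tool_pos"])
s=imaging.snapshot("side"); cv2.imwrite("pics/z6.png",cv2.resize(s["image"][130:220,200:320,::-1],None,fx=6,fy=6))
E
```

```text
TCP deck s -0.0187 y -0.1177 n 0.0411 (n-h 0.0066) F world [-5.52 -0.05  7.62] F deck [-3.02 -0.02  8.91] M [0.05 0.85 0.03] w 0.0437 t 12.35
[ 0.5470888  -0.01456307  0.09569727]
```

View pics/z6.png

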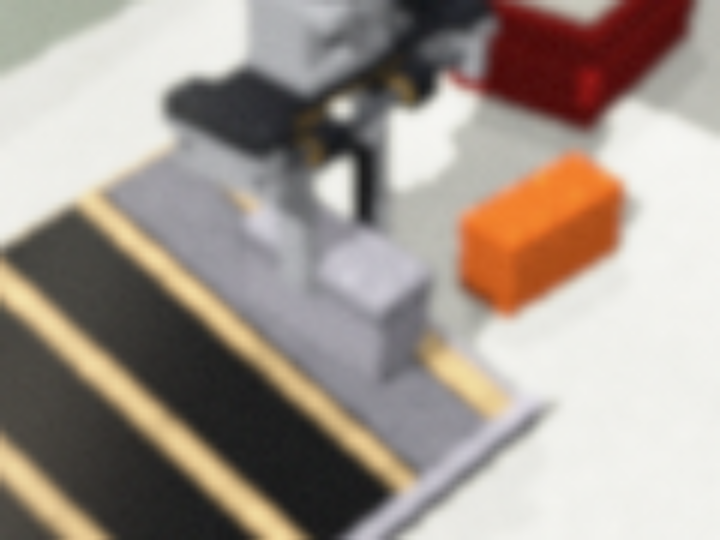

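Request:
send_rows(
  moves="1 0 0.0005 0 0; 1 0 0.0005 0 0; 1 0 0.0005 0 0; 1 0 0.0005 0 0; 1 0 0.0005 0 0; 1 0 0 0 0; 1 0 0 0 0; 1 0 0 0 0; 1 0 0 0 0; 1 0 0 0 0",
)

```text
time: 13.23
tool_pos: [0.5471, -0.0146, 0.0929]
ee_rot: [-1.574, -0.0, -1.566]
wrist_force: [-5.5, 0.9, 5.8]
width: 0.0438
```

```bash
python3 - <<'E'
from bench import robot, imaging
from h import *
o=robot.get_obs();st(o);print(o["tool_pos"])
s=imaging.snapshot("side"); cv2.imwrite("pics/z7.png",cv2.resize(s["image"][130:220,200:320,::-1],None,fx=6,fy=6))
E
```

```text
TCP deck s -0.0195 y -0.1177 n 0.0384 (n-h 0.0039) F world [-5.54  0.94  5.81] F deck [-3.57  0.97  7.19] M [0.08 0.74 0.03] w 0.0438 t 13.23
[ 0.54713098 -0.01456459  0.09293259]
```

View pics/z7.png

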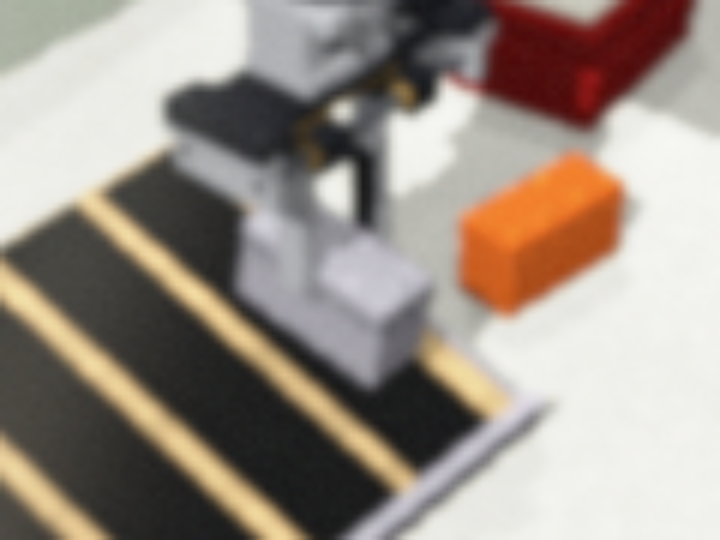

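Request:
send_rows(
  moves="1 0 0.0005 0 0; 1 0 0.0005 0 0; 1 0 0.0005 0 0; 1 0 0.0005 0 0; 1 0 0.0005 0 0; 1 0 0.0005 0 0; 1 0 0 0 0; 1 0 0 0 0; 1 0 0 0 0; 1 0 0 0 0",
)

```text
time: 14.12
tool_pos: [0.5472, -0.0145, 0.0897]
ee_rot: [-1.574, -0.0, -1.566]
wrist_force: [-5.1, 0.4, 5.2]
width: 0.044
```

```bash
python3 - <<'E'
from bench import robot, imaging
from h import *
o=robot.get_obs();st(o);print(o["tool_pos"])
E
```

```text
TCP deck s -0.0204 y -0.1177 n 0.0353 (n-h 0.0008) F world [-5.07  0.39  5.17] F deck [-3.31  0.41  6.44] M [-0.01  0.64  0.04] w 0.0440 t 14.12
[ 0.54716785 -0.01452613  0.0896785 ]
```

Request:
send_rows(
  moves="1 0 0.0005 0 0; 1 0 0.0005 0 0; 1 0 0.0005 0 0; 1 0 0.0005 0 0; 1 0 0 0 0; 1 0 0 0 0; 1 0 0 0 0; 1 0 0 0 0; 1 0 0 0 0; 1 0 0 0 0",
)

```text
time: 14.95
tool_pos: [0.5472, -0.0145, 0.0876]
ee_rot: [-1.574, -0.0, -1.566]
wrist_force: [-4.8, -0.6, 5.7]
width: 0.0436
```

```bash
python3 - <<'E'
from bench import robot, imaging
from h import *
o=robot.get_obs();st(o);print(o["tool_pos"])
s=imaging.snapshot("side"); cv2.imwrite("pics/z8.png",cv2.resize(s["image"][130:220,200:320,::-1],None,fx=6,fy=6))
E
```

```text
TCP deck s -0.0210 y -0.1177 n 0.0333 (n-h -0.0012) F world [-4.77 -0.6   5.69] F deck [-2.88 -0.57  6.84] M [0.04 0.59 0.02] w 0.0436 t 14.95
[ 0.54723098 -0.01450511  0.08759989]
```

View pics/z8.png

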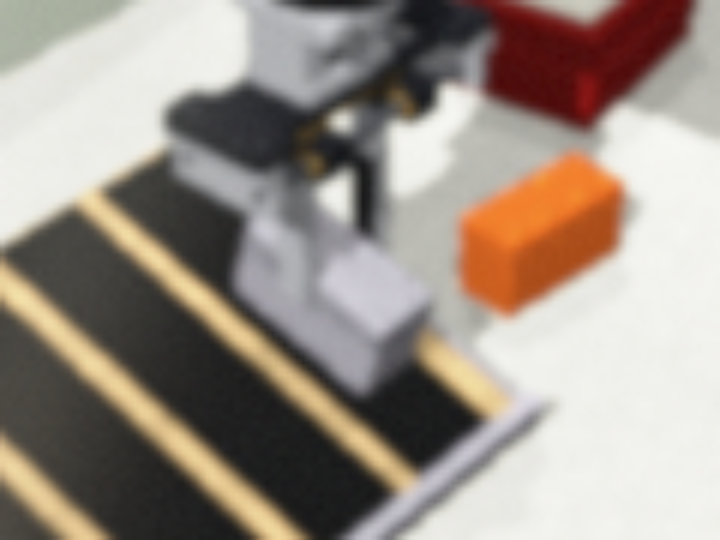

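The tin now lies about flat on the slope with about 10 N normal force. I'll drag it up the slope 30 mm, then back down; half the difference in along-slope force is the friction.

Request:
send_rows(
  moves="1 0 -0.0009 0.0029 0; 1 0 -0.0009 0.0029 0; 1 0 -0.0009 0.0029 0; 1 0 -0.0009 0.0029 0; 1 0 -0.0009 0.0029 0; 1 0 -0.0009 0.0029 0; 1 0 -0.0009 0.0029 0; 1 0 -0.0009 0.0029 0; 1 0 -0.0009 0.0029 0; 1 0 -0.0009 0.0029 0",
)

```text
time: 15.83
tool_pos: [0.5777, -0.0143, 0.0969]
ee_rot: [-1.571, -0.0, -1.566]
wrist_force: [-4.7, -0.5, 5.3]
width: 0.0437
```

```bash
cat > m.py <<'E'
from bench import robot, imaging
from h import *
for k in range(4):
    st(robot.get_obs()); imaging.snapshot("top")
E
python3 m.py
```

```text
TCP deck s 0.0109 y -0.1176 n 0.0331 (n-h -0.0014) F world [-4.69 -0.49  5.32] F deck [-2.91 -0.47  6.47] M [0.08 0.59 0.03] w 0.0437 t 15.83
TCP deck s 0.0116 y -0.1176 n 0.0331 (n-h -0.0014) F world [-4.1   0.76  4.65] F deck [-2.54  0.79  5.65] M [0.05 0.49 0.05] w 0.0437 t 15.88
TCP deck s 0.0116 y -0.1176 n 0.0331 (n-h -0.0014) F world [-3.78 -0.3   4.64] F deck [-2.24 -0.28  5.55] M [0.07 0.3  0.04] w 0.0440 t 15.93
TCP deck s 0.0115 y -0.1176 n 0.0331 (n-h -0.0014) F world [-2.3   0.05  5.  ] F deck [-0.72  0.06  5.46] M [ 0.11  0.25 -0.01] w 0.0437 t 15.98
```

Request:
send_rows(
  moves="1 0 0.0009 -0.0029 0; 1 0 0.0009 -0.0029 0; 1 0 0.0009 -0.0029 0; 1 0 0.0009 -0.0029 0; 1 0 0.0009 -0.0029 0; 1 0 0.0009 -0.0029 0; 1 0 0.0009 -0.0029 0; 1 0 0.0009 -0.0029 0; 1 0 0.0009 -0.0029 0; 1 0 0.0009 -0.0029 0",
)

```text
time: 16.87
tool_pos: [0.5481, -0.0144, 0.0876]
ee_rot: [-1.571, -0.0, -1.566]
wrist_force: [-1.0, 1.0, 2.8]
width: 0.0443
```

```bash
python3 m.py
```

```text
TCP deck s -0.0201 y -0.1176 n 0.0331 (n-h -0.0014) F world [-0.97  1.    2.79] F deck [-0.1   1.01  2.95] M [ 0.03 -0.26  0.01] w 0.0443 t 16.87
TCP deck s -0.0208 y -0.1175 n 0.0331 (n-h -0.0014) F world [-1.73  0.77  2.65] F deck [-0.86  0.78  3.04] M [ 0.01 -0.11 -0.02] w 0.0435 t 16.92
TCP deck s -0.0207 y -0.1176 n 0.0331 (n-h -0.0014) F world [-1.25 -0.41  3.11] F deck [-0.28 -0.41  3.34] M [0.03 0.16 0.04] w 0.0437 t 16.97
TCP deck s -0.0207 y -0.1175 n 0.0331 (n-h -0.0014) F world [-2.01 -0.17  3.52] F deck [-0.88 -0.16  3.96] M [-0.02  0.17  0.03] w 0.0437 t 17.02
```

On strip 1 (y = -117), F_s changes by only about 2.8 N between up and down at about 8 N normal, a ratio of about 0.15 within noise, so it is slippery. Moving to the next strip (y = -39).

Request:
send_rows(
  moves="1 0 -0.008 0 0; 1 0 -0.012 0 0; 1 -0.018 0 0 0; 1 -0.021 0 0 0; 1 -0.021 0 0 0; 1 -0.018 0 0 0; 1 0 0 0 0; 1 0 0.009 0 0; 1 0 0.006 0 0; 1 0 0.002 0 0",
)

```text
time: 17.9
tool_pos: [0.547, 0.0628, 0.0887]
ee_rot: [-1.574, -0.001, -1.567]
wrist_force: [-1.2, -0.3, -0.1]
width: 0.0439
```

```bash
python3 m.py
```

```text
TCP deck s -0.0205 y -0.0404 n 0.0343 (n-h -0.0002) F world [-1.16 -0.25 -0.14] F deck [-1.15 -0.25  0.21] M [ 0.13 -0.03  0.02] w 0.0439 t 17.90
TCP deck s -0.0204 y -0.0403 n 0.0346 (n-h 0.0001) F world [-0.54  1.19 -2.58] F deck [-1.27  1.19 -2.3 ] M [0.03 0.16 0.04] w 0.0436 t 17.95
TCP deck s -0.0198 y -0.0404 n 0.0351 (n-h 0.0006) F world [ 0.05 -0.43 -2.58] F deck [-0.72 -0.43 -2.48] M [0.04 0.02 0.05] w 0.0435 t 18.00
TCP deck s -0.0193 y -0.0404 n 0.0355 (n-h 0.0010) F world [-0.22  0.38 -2.79] F deck [-1.03  0.38 -2.6 ] M [ 0.06 -0.05 -0.  ] w 0.0436 t 18.05
```

Request:
send_rows(
  moves="1 0 0.0016 0 0; 1 0 0.0016 0 0; 1 0 0 0 0; 1 0 -0.0009 0.0029 0; 1 0 -0.0009 0.0029 0; 1 0 -0.0009 0.0029 0; 1 0 -0.0009 0.0029 0; 1 0 -0.0009 0.0029 0; 1 0 -0.0009 0.0029 0; 1 0 -0.0009 0.0029 0",
)

```text
time: 18.93
tool_pos: [0.5687, 0.0638, 0.0942]
ee_rot: [-1.571, -0.0, -1.566]
wrist_force: [-3.2, -0.6, 3.0]
width: 0.0434
```

```bash
python3 m.py
```

```text
TCP deck s 0.0018 y -0.0395 n 0.0331 (n-h -0.0014) F world [-3.19 -0.56  2.99] F deck [-2.17 -0.55  3.8 ] M [0.02 0.38 0.07] w 0.0434 t 18.93
TCP deck s 0.0026 y -0.0396 n 0.0331 (n-h -0.0014) F world [-2.73  0.37  3.39] F deck [-1.6   0.38  4.04] M [0.05 0.27 0.03] w 0.0440 t 18.98
TCP deck s 0.0025 y -0.0395 n 0.0331 (n-h -0.0014) F world [-1.09 -0.83  1.95] F deck [-0.47 -0.83  2.19] M [ 0.05  0.11 -0.01] w 0.0437 t 19.03
TCP deck s 0.0025 y -0.0395 n 0.0331 (n-h -0.0014) F world [-0.9  -0.15  1.7 ] F deck [-0.36 -0.14  1.89] M [ 0.07  0.03 -0.  ] w 0.0438 t 19.08
```

Request:
send_rows(
  moves="1 0 0.0009 -0.0029 0; 1 0 0.0009 -0.0029 0; 1 0 0.0009 -0.0029 0; 1 0 0.0009 -0.0029 0; 1 0 0.0009 -0.0029 0; 1 0 0.0009 -0.0029 0; 1 0 0.0009 -0.0029 0; 1 0 0 0 0; 1 0 0 0 0; 1 0 0 0 0",
)

```text
time: 19.97
tool_pos: [0.5472, 0.0636, 0.0872]
ee_rot: [-1.573, -0.0, -1.566]
wrist_force: [-2.5, -0.0, 3.5]
width: 0.044
```

```bash
python3 m.py
```

```text
TCP deck s -0.0207 y -0.0396 n 0.0328 (n-h -0.0017) F world [-2.47 -0.02  3.46] F deck [-1.34 -0.01  4.03] M [0.   0.32 0.03] w 0.0440 t 19.97
TCP deck s -0.0207 y -0.0395 n 0.0328 (n-h -0.0017) F world [-2.97  0.4   3.49] F deck [-1.8   0.41  4.21] M [0.03 0.29 0.  ] w 0.0440 t 20.02
TCP deck s -0.0207 y -0.0395 n 0.0328 (n-h -0.0017) F world [-3.26  0.49  3.4 ] F deck [-2.11  0.51  4.21] M [0.05 0.39 0.03] w 0.0439 t 20.07
TCP deck s -0.0206 y -0.0396 n 0.0328 (n-h -0.0017) F world [-2.77 -0.1   2.96] F deck [-1.77 -0.09  3.64] M [ 0.06  0.45 -0.02] w 0.0437 t 20.12
```

On strip 2 (y = -39), dragging up gave only about 1.2 N against about 7 N normal, so it is slippery too. Next is strip 3 (y = +39).

Request:
send_rows(
  moves="1 0 -0.008 0 0; 1 0 -0.012 0 0; 1 -0.018 0 0 0; 1 -0.021 0 0 0; 1 -0.021 0 0 0; 1 -0.018 0 0 0; 1 0 0 0 0; 1 0 0.009 0 0; 1 0 0.006 0 0; 1 0 0.002 0 0",
)

```text
time: 21.0
tool_pos: [0.5469, 0.1407, 0.0886]
ee_rot: [-1.573, -0.001, -1.567]
wrist_force: [0.5, 0.1, -0.5]
width: 0.0436
```

Request:
send_rows(
  moves="1 0 0.0016 0 0; 1 0 0.0016 0 0; 1 0 0 0 0; 1 0 -0.0009 0.0029 0; 1 0 -0.0009 0.0029 0; 1 0 -0.0009 0.0029 0; 1 0 -0.0009 0.0029 0; 1 0 -0.0009 0.0029 0; 1 0 -0.0009 0.0029 0; 1 0 -0.0009 0.0029 0",
)

```text
time: 21.83
tool_pos: [0.5669, 0.1416, 0.094]
ee_rot: [-1.573, 0.0, -1.566]
wrist_force: [-5.1, -0.1, 0.9]
width: 0.0436
```

```bash
python3 m.py
```

```text
TCP deck s 0.0005 y 0.0384 n 0.0333 (n-h -0.0012) F world [-5.06 -0.11  0.88] F deck [-4.57 -0.09  2.34] M [-0.02  0.9   0.01] w 0.0436 t 21.83
TCP deck s 0.0013 y 0.0384 n 0.0333 (n-h -0.0012) F world [-4.26  0.25  1.1 ] F deck [-3.74  0.27  2.31] M [0.02 0.78 0.02] w 0.0437 t 21.88
TCP deck s 0.0012 y 0.0384 n 0.0333 (n-h -0.0012) F world [-3.44  0.19  1.1 ] F deck [-2.96  0.21  2.07] M [0.05 0.7  0.02] w 0.0433 t 21.93
TCP deck s 0.0012 y 0.0384 n 0.0332 (n-h -0.0013) F world [-4.21 -0.21  1.74] F deck [-3.51 -0.19  2.91] M [0.03 0.71 0.02] w 0.0436 t 21.98
```

Request:
send_rows(
  moves="1 0 0.0009 -0.0029 0; 1 0 0.0009 -0.0029 0; 1 0 0.0009 -0.0029 0; 1 0 0.0009 -0.0029 0; 1 0 0.0009 -0.0029 0; 1 0 0.0009 -0.0029 0; 1 0 0.0009 -0.0029 0; 1 0 0.0009 -0.0029 0; 1 0 0.0009 -0.0029 0; 1 0 0.0009 -0.0029 0",
)

```text
time: 22.87
tool_pos: [0.5389, 0.1416, 0.0847]
ee_rot: [-1.57, -0.0, -1.566]
wrist_force: [1.4, -0.4, 3.3]
width: 0.0439
```

```bash
python3 m.py
```

```text
TCP deck s -0.0291 y 0.0385 n 0.0328 (n-h -0.0017) F world [ 1.44 -0.4   3.28] F deck [ 2.34 -0.41  2.71] M [ 0.08 -0.55  0.04] w 0.0439 t 22.87
TCP deck s -0.0299 y 0.0385 n 0.0327 (n-h -0.0018) F world [0.58 0.   2.29] F deck [1.23 0.   2.02] M [ 0.14 -0.48  0.06] w 0.0439 t 22.92
TCP deck s -0.0298 y 0.0385 n 0.0327 (n-h -0.0018) F world [0.53 0.86 2.59] F deck [1.28 0.86 2.32] M [ 0.05 -0.22 -0.06] w 0.0439 t 22.97
TCP deck s -0.0298 y 0.0385 n 0.0327 (n-h -0.0018) F world [ 0.41 -0.06  2.64] F deck [ 1.18 -0.06  2.4 ] M [ 0.06 -0.2   0.01] w 0.0436 t 23.02
```

Strip 3 (y = +39) resists: about -3.6 N dragging up and +3.3 N dragging down, on about 5.5 N normal, a ratio of about 0.6. I'll check strip 4 (y = +117) for certainty.

Request:
send_rows(
  moves="1 0 -0.008 0.003 0; 1 0 -0.012 0.006 0; 1 -0.018 0 0 0; 1 -0.021 0 0 0; 1 -0.021 0 0 0; 1 -0.018 0 0 0; 1 0 0 0 0; 1 0 0.007 0 0; 1 0 0.005 0 0; 1 0 0.002 0 0",
)

```text
time: 23.9
tool_pos: [0.5464, 0.2184, 0.0883]
ee_rot: [-1.575, -0.002, -1.567]
wrist_force: [-0.6, 0.7, -1.2]
width: 0.0439
```

```bash
python3 m.py|head -2
```

```text
TCP deck s -0.0204 y 0.1152 n 0.0339 (n-h -0.0006) F world [-0.59  0.71 -1.16] F deck [-0.9   0.71 -0.94] M [0.1  0.08 0.03] w 0.0439 t 23.90
TCP deck s -0.0202 y 0.1153 n 0.0342 (n-h -0.0003) F world [-0.98 -1.02 -1.09] F deck [-1.27 -1.01 -0.75] M [0.09 0.11 0.03] w 0.0438 t 23.95
```

Request:
send_rows(
  moves="1 0 0.0016 0 0; 1 0 0.0016 0 0; 1 0 0 0 0; 1 0 -0.0009 0.0029 0; 1 0 -0.0009 0.0029 0; 1 0 -0.0009 0.0029 0; 1 0 -0.0009 0.0029 0; 1 0 -0.0009 0.0029 0; 1 0 -0.0009 0.0029 0; 1 0 -0.0009 0.0029 0",
)

```text
time: 24.93
tool_pos: [0.5682, 0.2198, 0.094]
ee_rot: [-1.571, 0.0, -1.566]
wrist_force: [-3.5, 0.8, 2.2]
width: 0.0437
```

```bash
python3 m.py
```

```text
TCP deck s 0.0021 y 0.1165 n 0.0329 (n-h -0.0016) F world [-3.47  0.76  2.16] F deck [-2.67  0.78  3.09] M [0.03 0.34 0.01] w 0.0437 t 24.93
TCP deck s 0.0029 y 0.1165 n 0.0329 (n-h -0.0016) F world [-1.79 -0.34  2.02] F deck [-1.12 -0.33  2.46] M [0.09 0.27 0.01] w 0.0438 t 24.98
TCP deck s 0.0028 y 0.1165 n 0.0329 (n-h -0.0016) F world [-1.65  0.3   1.27] F deck [-1.2   0.31  1.7 ] M [0.03 0.05 0.04] w 0.0435 t 25.03
TCP deck s 0.0028 y 0.1165 n 0.0329 (n-h -0.0016) F world [-0.7  -0.33  1.8 ] F deck [-0.14 -0.32  1.93] M [ 0.06 -0.03 -0.02] w 0.0436 t 25.08
```

Request:
send_rows(
  moves="1 0 0.0009 -0.0029 0; 1 0 0.0009 -0.0029 0; 1 0 0.0009 -0.0029 0; 1 0 0.0009 -0.0029 0; 1 0 0.0009 -0.0029 0; 1 0 0.0009 -0.0029 0; 1 0 0.0009 -0.0029 0; 1 0 0.0009 -0.0029 0; 1 0 0.0009 -0.0029 0; 1 0 0.0009 -0.0029 0",
)

```text
time: 25.97
tool_pos: [0.5387, 0.2196, 0.0847]
ee_rot: [-1.571, -0.0, -1.566]
wrist_force: [-0.4, -0.5, 3.6]
width: 0.0436
```

```bash
python3 m.py
```

```text
TCP deck s -0.0289 y 0.1165 n 0.0327 (n-h -0.0018) F world [-0.44 -0.52  3.57] F deck [ 0.63 -0.52  3.55] M [ 0.1  -0.13  0.  ] w 0.0436 t 25.97
TCP deck s -0.0296 y 0.1164 n 0.0327 (n-h -0.0018) F world [-1.33 -0.06  2.32] F deck [-0.58 -0.06  2.61] M [ 0.04 -0.07  0.03] w 0.0441 t 26.02
TCP deck s -0.0295 y 0.1165 n 0.0327 (n-h -0.0018) F world [-2.09 -0.65  3.07] F deck [-1.1  -0.64  3.56] M [0.06 0.16 0.08] w 0.0438 t 26.07
TCP deck s -0.0295 y 0.1164 n 0.0327 (n-h -0.0018) F world [-2.07 -0.27  2.53] F deck [-1.23 -0.26  3.03] M [0.04 0.23 0.02] w 0.0439 t 26.12
```

Strip 4 relaxes like the worn ones, while strip 3 held its force. Returning to strip 3, aiming at half-way up.

Request:
send_rows(
  moves="1 0 -0.008 0 0; 1 0 -0.012 0.004 0; 1 0.018 -0.005 0.006 0; 1 0.0208 0 0.006 0; 1 0.0208 0 0.006 0; 1 0.018 0 0.006 0; 1 0 0 0 0; 1 0 0.005 0 0; 1 0 0.004 0 0; 1 0 0 0 0",
)

```text
time: 27.0
tool_pos: [0.5658, 0.1427, 0.0986]
ee_rot: [-1.575, -0.0, -1.565]
wrist_force: [-0.3, -0.8, -3.0]
width: 0.0436
```

```bash
python3 m.py|tail -1; python3 - <<'E'
from bench import robot, imaging
from h import *
for n in("top","side"):
    s=imaging.snapshot(n); cv2.imwrite(f"pics/{n}9.png",s["image"][:,:,::-1])
a=cv2.imread("pics/side9.png")[110:270,140:310];b=cv2.imread("pics/top9.png")[100:260,150:320]
cv2.imwrite("pics/z9.png",cv2.resize(np.hstack([a,b]),None,fx=2.3,fy=2.3) )
E
```

```text
TCP deck s 0.0022 y 0.0396 n 0.0394 (n-h 0.0049) F world [ 0.45  0.65 -2.42] F deck [-0.28  0.65 -2.44] M [-0.06  0.03  0.01] w 0.0438 t 27.15
```

View pics/z9.png

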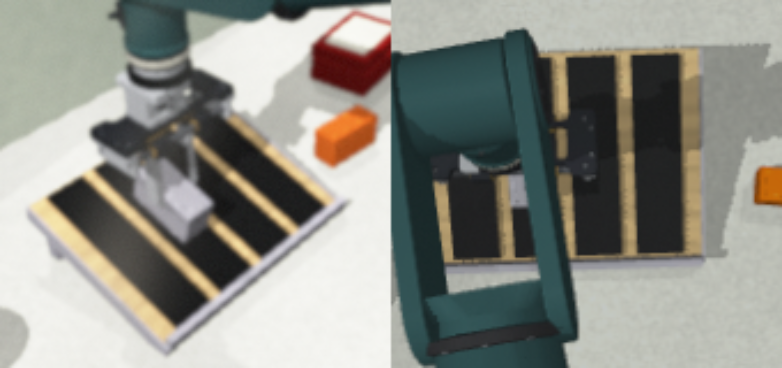

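```bash
python3 - <<'E'
from bench import robot, imaging
from h import *
s=imaging.snapshot("side")
o=robot.get_obs();q=(o["tool_pos"]-[DP[0],DP[1],.062])@deckR(DP[2]);print(q)
c=np.array([[a,b,k] for a in(-.05,.05) for b in(-.022,.022) for k in(0,.056)])+[q[0],q[1],q[2]-.0345]
im=cv2.resize(s["image"][150:240,180:300,::-1],None,fx=6,fy=6,interpolation=cv2.INTER_CUBIC)
for p in (proj(s,deck2w(DP,c))-[180,150]+.5)*6: cv2.circle(im,tuple(int(v) for v in p),3,(0,0,255),-1)
for y in(-.117,-.039,.039,.117):
  for e in(-.03,.03):
    L=(proj(s,deck2w(DP,[[-.125,y+e,0],[.125,y+e,0]]))-[180,150]+.5)*6
    cv2.line(im,*[tuple(int(v) for v in p) for p in L],(0,255,0),1)
cv2.imwrite("pics/z10.png",im)
E
```

```text
[0.00297269 0.0392259  0.03992204]
```

View pics/z10.png

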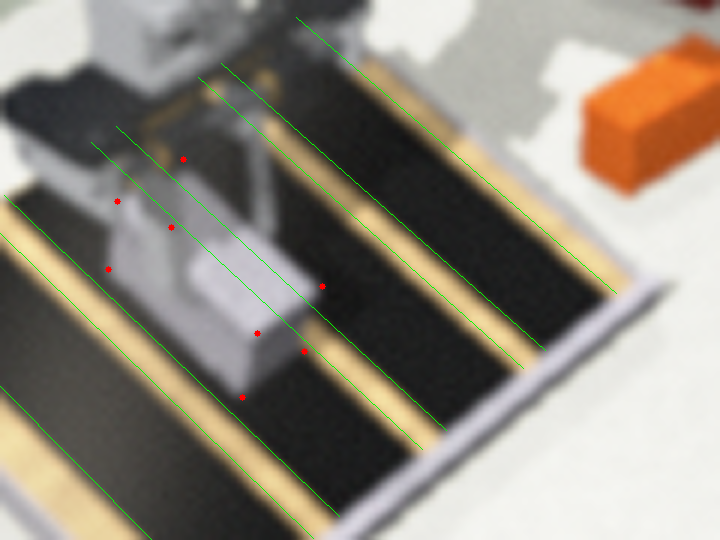

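The predicted box matches the picture within about a pixel. Lowering to a light seat.

Request:
send_rows(
  moves="1 0 0.0015 0 0; 1 0 0.0015 0 0; 1 0 0.001 0 0; 1 0 0.001 0 0; 1 0 0.0007 0 0; 1 0 0.0005 0 0; 1 0 0 0 0; 1 0 0 0 0; 1 0 0 0 0; 1 0 0 0 0",
)

```text
time: 28.18
tool_pos: [0.5673, 0.1421, 0.0947]
ee_rot: [-1.571, -0.0, -1.566]
wrist_force: [-0.7, -0.9, -1.8]
width: 0.0442
```

```bash
python3 m.py|tail -3
```

```text
TCP deck s 0.0010 y 0.0388 n 0.0339 (n-h -0.0006) F world [-1.02 -0.87 -2.42] F deck [-1.69 -0.86 -2.01] M [-0.06  0.14 -0.04] w 0.0436 t 28.23
TCP deck s 0.0010 y 0.0388 n 0.0339 (n-h -0.0006) F world [-0.9  -0.15 -2.34] F deck [-1.56 -0.15 -1.96] M [0.   0.16 0.01] w 0.0441 t 28.28
TCP deck s 0.0011 y 0.0388 n 0.0339 (n-h -0.0006) F world [-0.72 -0.54 -2.06] F deck [-1.3  -0.54 -1.76] M [-0.04  0.17  0.03] w 0.0437 t 28.33
```

Request:
send_rows(
  moves="1 0 0.0005 0 0; 1 0 0.0005 0 0; 1 0 0.0003 0 0; 1 0 0 0 0; 1 0 0 0 0; 1 0 0 0 0; 1 0 0 0 0; 1 0 0 0 0; 1 0 0 0 0; 1 0 0 0 0",
)

```text
time: 29.22
tool_pos: [0.5675, 0.142, 0.0935]
ee_rot: [-1.57, -0.0, -1.566]
wrist_force: [-2.2, -1.0, 0.9]
width: 0.0437
```

```bash
python3 m.py|tail -3
```

```text
TCP deck s 0.0009 y 0.0388 n 0.0327 (n-h -0.0018) F world [-1.98 -1.16  1.07] F deck [-1.59 -1.15  1.61] M [-0.12  0.14 -0.01] w 0.0436 t 29.27
TCP deck s 0.0009 y 0.0388 n 0.0327 (n-h -0.0018) F world [-1.62 -0.69  1.88] F deck [-1.   -0.68  2.27] M [-0.13  0.14 -0.01] w 0.0436 t 29.32
TCP deck s 0.0008 y 0.0388 n 0.0326 (n-h -0.0019) F world [-1.65 -0.42  2.4 ] F deck [-0.87 -0.41  2.78] M [-0.14  0.16 -0.05] w 0.0437 t 29.37
```

Request:
send_rows(
  moves="-0.1 0 0 0 0; -0.1 0 0 0 0; -0.1 0 0 0 0; -0.1 0 0 0 0; -0.4 0 0 0 0; -0.4 0 0 0 0; -0.4 0 0 0 0; -0.4 0 0 0 0; -0.4 0 0 0 0; -0.4 0 0 0 0",
)

```text
time: 30.25
tool_pos: [0.5673, 0.1421, 0.0933]
ee_rot: [-1.571, -0.0, -1.566]
wrist_force: [0.2, -0.1, -0.2]
width: 0.0659
```

```bash
python3 m.py|tail -1; cat > v.py <<'E'
import sys
from bench import robot, imaging
from h import *
s=imaging.snapshot("side")
c=np.array([[a,b,k] for a in(-.05,.05) for b in(-.022,.022) for k in(0,.056)])+[0.001,.039,-.0005]
im=cv2.resize(s["image"][150:240,180:300,::-1],None,fx=6,fy=6,interpolation=cv2.INTER_CUBIC)
for p in (proj(s,deck2w(DP,c))-[180,150]+.5)*6: cv2.circle(im,tuple(int(v) for v in p),3,(0,0,255),-1)
cv2.imwrite(sys.argv[1],im)
E
python3 v.py pics/z11.png
```

```text
TCP deck s 0.0006 y 0.0388 n 0.0325 (n-h -0.0020) F world [-0.42  0.73 -0.24] F deck [-0.47  0.73 -0.11] M [ 0.06 -0.   -0.02] w 0.0656 t 30.40
```

View pics/z11.png

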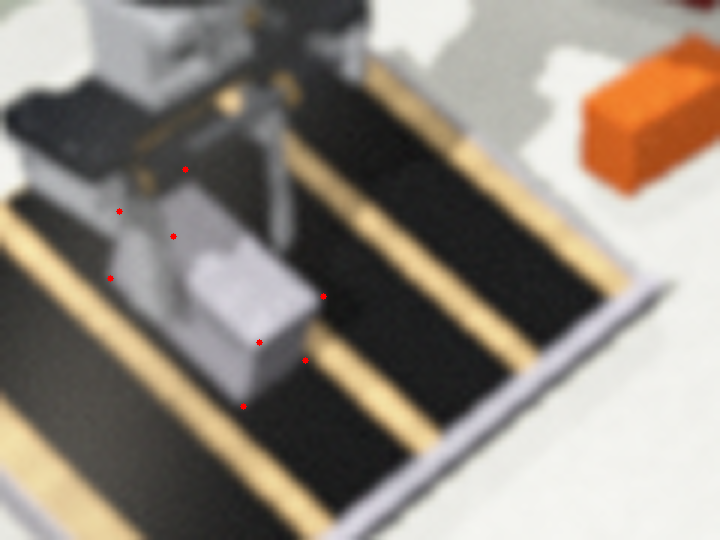

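Released, and the tin stays put; the wrist reads zero. Now retreating straight up.

Request:
send_rows(
  moves="-0.4 0 -0.005 0 0; -0.4 0 -0.01 0 0; -0.4 0 -0.015 0 0; -0.4 0 -0.02 0 0; -0.4 0 -0.02 0 0; -0.4 0 -0.02 0 0; -0.4 0 -0.02 0 0; -0.4 0 -0.02 0 0; -0.4 0 -0.01 0 0; -0.4 0 0 0 0",
)

```text
time: 31.33
tool_pos: [0.5688, 0.1423, 0.2376]
ee_rot: [-1.563, 0.001, -1.566]
wrist_force: [-0.1, 0.3, -0.5]
width: 0.0658
```

Request:
send_rows(
  moves="-0.4 0.03 0 0 0; -0.4 0.035 0 0 0; -0.4 0.035 0 0 0; -0.4 0.035 0 0 0; -0.4 0.035 0 0 0; -0.4 0.035 0 0 0; -0.4 0.035 0 0 0; -0.4 0.03 0 0 0; -0.4 0 0 0 0; -0.4 0 0 0 0",
)

```text
time: 32.17
tool_pos: [0.5679, -0.1291, 0.2316]
ee_rot: [-1.573, 0.001, -1.569]
wrist_force: [0.3, 0.5, 0.3]
width: 0.0658
```

```bash
python3 v.py pics/z12.png; python3 - <<'E'
from bench import robot, imaging
from h import *
s=imaging.snapshot("top")
c=np.array([[a,b,k] for a in(-.05,.05) for b in(-.022,.022) for k in(0,.056)])+[0.001,.039,-.0005]
im=cv2.resize(s["image"][110:230,150:300,::-1],None,fx=5,fy=5,interpolation=cv2.INTER_CUBIC)
for p in (proj(s,deck2w(DP,c))-[150,110]+.5)*5: cv2.circle(im,tuple(int(v) for v in p),3,(0,0,255),-1)
cv2.imwrite("pics/z13.png",im);cv2.imwrite("pics/top13.png",s["image"][:,:,::-1])
o=robot.get_obs();print(o["tool_pos"],o["wrist_force"],o["time"])
E
```

```text
[ 0.56827587 -0.1270787   0.2323931 ] [-0.26652177 -0.04121854  0.1609481 ] 32.2667
```

View pics/z12.png

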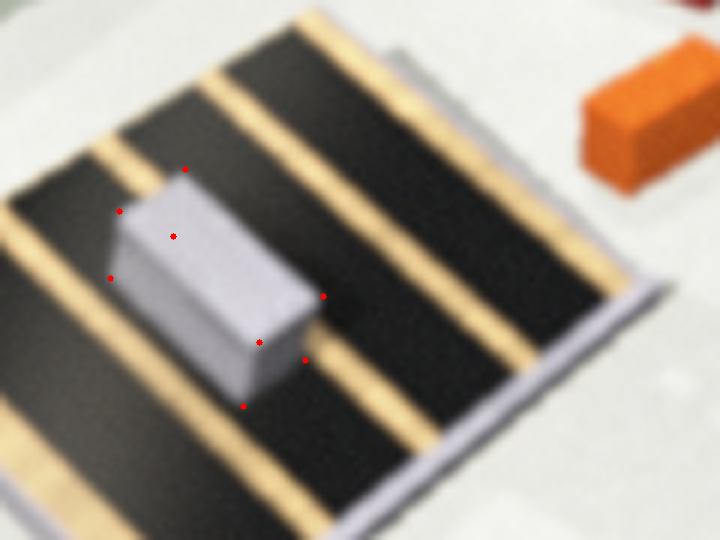

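View pics/z13.png

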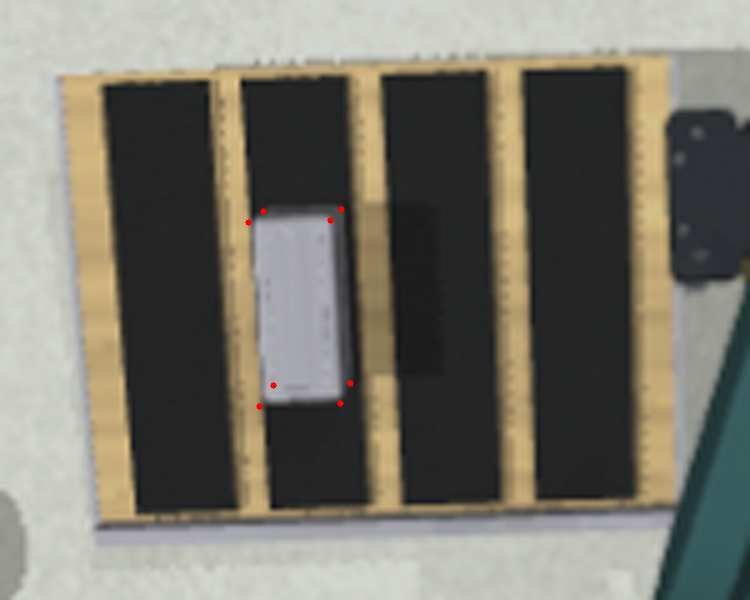

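View pics/top13.png

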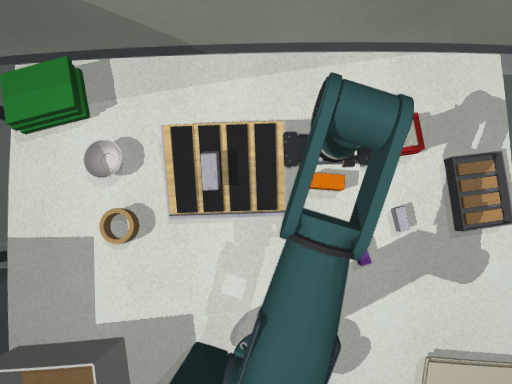

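The tin sits on strip 3 at mid-slope, within 2–3 mm of target. I'll wait a second and check for creep before handing in.

Request:
send_rows(
  moves="-0.4 0 0 0 0; -0.4 0 0 0 0; -0.4 0 0 0 0; -0.4 0 0 0 0; -0.4 0 0 0 0; -0.4 0 0 0 0; -0.4 0 0 0 0; -0.4 0 0 0 0; -0.4 0 0 0 0; -0.4 0 0 0 0",
)

```text
time: 33.1
tool_pos: [0.5685, -0.128, 0.2333]
ee_rot: [-1.571, -0.0, -1.566]
wrist_force: [0.6, 0.3, 0.1]
width: 0.0657
```

```bash
python3 v.py pics/z14.png; python3 - <<'E'
import cv2,numpy as np
a=cv2.cvtColor(cv2.imread("pics/z12.png"),6).astype(np.float32);b=cv2.cvtColor(cv2.imread("pics/z14.png"),6).astype(np.float32)
w=cv2.createHanningWindow((280,280),cv2.CV_32F)
print(cv2.phaseCorrelate(a[140:420,80:360],b[140:420,80:360],w), np.abs(a-b)[140:420,80:360].mean())
from bench import order,robot
print(robot.get_obs()["time"]);print(order.close_job())
E
```

```text
((-0.009195882727198068, -0.01618044988694578), 0.9731193946927418) 1.091301
33.15
the job is handed in; nothing more can be done
None
```

The tin is standing on the strip that grips, the third one at y = +39 mm. It lies lengthwise up the slope, about half-way up, and I handed the job in at 33 s of the 66 s allowed.

**Finding the strip:** I took the larger grey block as the tin, gripped it across its width and dragged it on all four strips. The steady pressing force was about 5–12 N. Approximate drag divided by pressing force:

| Strip (y, mm) | Drag ratio | Reading |
|---|---|---|
| -117 | 0.15–0.2 | worn |
| -39 | 0.18 | worn |
| +39 | 0.6, both up and down | grips |
| +117 | 0.25 | worn; the force fell away once motion stopped |

- **Noise:** force noise was about ±0.7 N. The worn strips therefore read somewhat above the stated 0.15, so I relied on the clear contrast with the third strip. On strip -39 I only measured the upward drag.
- **Final checks:** both cameras show the tin within about 2–3 mm of the strip's centre line and the mid-slope point. A comparison about one second apart showed no creep. The wrist reading was near zero with the gripper clear.
- **Other things:** nothing else on the table was handled. In the last overhead picture the orange and small grey blocks, tape and bowl are where they were. The arm partly hid the cartons and the purple block, so I could not fully check those two.

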